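# Stack sawn boards on spacer sticks to dry

### The job

Build the drying stack on the rack: lay the long board lengthwise across the rack's two bearers, then the two spacer sticks crosswise on it, one directly above each bearer, then the short board on the sticks in line with the long one, and finally stand the steel weight, knob up, on the middle of the short board. Centre everything on the rack and square it by eye, and do not disturb the glue pot, the screwdriver or the tape measure.

Things in the scene. Friction and masses are not known exactly. Their poses are not given: they have to be found in the camera images.
- rack: Drying rack, fixed: two parallel dark wooden bearers, 24 mm wide, 130 mm long (along the rack's y) and 18 mm high, centre lines 100 mm apart (x = -50 and +50 mm), joined at table level by a lath 24 mm wide, 8 mm high along the rack's x. Origin on the table at its centre; x runs from one bearer to the other, z up. Boards go along its x axis, sticks along its y axis.
- long_board: The longer of two brown wooden boards, 200 x 60 x 18 mm, about 0.14 kg: loose, origin at the centre of its underside, its x axis along its length, y across it, z up. Lies flat on the table at the start.
- short_board: The shorter of the two brown wooden boards, 150 x 60 x 18 mm, about 0.1 kg: loose, origin at the centre of its underside, its x axis along its length, y across it, z up. Lies flat on the table at the start.
- stick_a: Pale wooden spacer stick, 110 x 20 x 14 mm, about 0.02 kg, 20 mm wide face down: loose, origin at the centre of its underside, its x axis along its length, y across it, z up. Identical to stick_b; either may go over either bearer.
- stick_b: Pale wooden spacer stick, 110 x 20 x 14 mm, about 0.02 kg, 20 mm wide face down: loose, origin at the centre of its underside, its x axis along its length, y across it, z up. Identical to stick_a.
- weight: Dark steel weight, round, loose, 0.5 to 0.8 kg: a disc 56 mm across and 34 mm high with a cylindrical knob 24 mm across on top, the knob's grip from 36 to 60 mm above the underside (60 mm is the total height). Origin at the centre of its underside, z up along its axis.
- glue_pot: Bystander: white ceramic pot, open, 70 mm across and 60 mm high. Origin at the centre of its underside. Leave it alone.
- tape: Bystander: yellow tape measure lying flat, about 65 mm across, 26 mm high. Origin at its underside. Leave it alone.
- screwdriver: Bystander: screwdriver lying on the table beyond the work, about 200 mm long, its x axis along it. Leave it alone.
Not all that is in view belongs to the job. Leave any purple or red look-alike of the stick_a alone.

How it is judged (in metres and radians):
On the way, in this order (a step that is already met when the one before it is completed fails the run):
1. the long board lies across both bearers, released (x of long_board in the frame of rack between -0.015 and 0.015 m and y of long_board in the frame of rack between -0.015 and 0.015 m and z of long_board in the frame of rack between 0.013 and 0.023 m and angle between the z axis of long_board and the z axis of rack, either way round below 0.06 rad and angle between the x axis of long_board and the x axis of rack, either way round below 0.15 rad and contact force between the fingers and long_board below 0.1 N), for 0.2 s.
2. the two sticks lie crosswise on the long board, one above each bearer, released (x of long_board in the frame of rack between -0.015 and 0.015 m and y of long_board in the frame of rack between -0.015 and 0.015 m and z of long_board in the frame of rack between 0.013 and 0.023 m and angle between the z axis of long_board and the z axis of rack, either way round below 0.06 rad and angle between the x axis of long_board and the x axis of rack, either way round below 0.15 rad and ((x of stick_a in the frame of rack between -0.064 and -0.036 m and y of stick_a in the frame of rack between -0.015 and 0.015 m and z of stick_a in the frame of rack between 0.031 and 0.041 m and angle between the z axis of each of stick_a, stick_b and the z axis of rack, either way round below 0.06 rad and angle between the x axis of each of stick_a, stick_b and the y axis of rack, either way round below 0.15 rad and x of stick_b in the frame of rack between 0.036 and 0.064 m and y of stick_b in the frame of rack between -0.015 and 0.015 m and z of stick_b in the frame of rack between 0.031 and 0.041 m) or (x of stick_b in the frame of rack between -0.064 and -0.036 m and y of stick_b in the frame of rack between -0.015 and 0.015 m and z of stick_b in the frame of rack between 0.031 and 0.041 m and angle between the z axis of each of stick_b, stick_a and the z axis of rack, either way round below 0.06 rad and angle between the x axis of each of stick_b, stick_a and the y axis of rack, either way round below 0.15 rad and x of stick_a in the frame of rack between 0.036 and 0.064 m and y of stick_a in the frame of rack between -0.015 and 0.015 m and z of stick_a in the frame of rack between 0.031 and 0.041 m)) and contact force between the fingers and stick_a below 0.1 N and contact force between the fingers and stick_b below 0.1 N), for 0.2 s.
3. the short board lies on the two sticks in line with the rack, released (x of long_board in the frame of rack between -0.015 and 0.015 m and y of long_board in the frame of rack between -0.015 and 0.015 m and z of long_board in the frame of rack between 0.013 and 0.023 m and angle between the z axis of each of long_board, short_board and the z axis of rack, either way round below 0.06 rad and angle between the x axis of each of long_board, short_board and the x axis of rack, either way round below 0.15 rad and ((x of stick_a in the frame of rack between -0.064 and -0.036 m and y of stick_a in the frame of rack between -0.015 and 0.015 m and z of stick_a in the frame of rack between 0.031 and 0.041 m and angle between the z axis of each of stick_a, stick_b and the z axis of rack, either way round below 0.06 rad and angle between the x axis of each of stick_a, stick_b and the y axis of rack, either way round below 0.15 rad and x of stick_b in the frame of rack between 0.036 and 0.064 m and y of stick_b in the frame of rack between -0.015 and 0.015 m and z of stick_b in the frame of rack between 0.031 and 0.041 m) or (x of stick_b in the frame of rack between -0.064 and -0.036 m and y of stick_b in the frame of rack between -0.015 and 0.015 m and z of stick_b in the frame of rack between 0.031 and 0.041 m and angle between the z axis of each of stick_b, stick_a and the z axis of rack, either way round below 0.06 rad and angle between the x axis of each of stick_b, stick_a and the y axis of rack, either way round below 0.15 rad and x of stick_a in the frame of rack between 0.036 and 0.064 m and y of stick_a in the frame of rack between -0.015 and 0.015 m and z of stick_a in the frame of rack between 0.031 and 0.041 m)) and x of short_board in the frame of rack between -0.015 and 0.015 m and y of short_board in the frame of rack between -0.015 and 0.015 m and z of short_board in the frame of rack between 0.045 and 0.055 m and contact force between the fingers and short_board below 0.1 N), for 0.2 s.
At the end, for the whole second after the job is handed in: Boards within 15 mm of the rack centre and 0.15 rad of its x axis; one stick over each bearer (14 mm across, 15 mm along, 0.15 rad); weight upright within 15 mm of the short board's centre; each layer flat (0.06 rad) at its height (5 mm); all released, at rest (all of step 3 and horizontal distance between weight and short_board below 0.015 m and z of weight in the frame of rack between 0.063 and 0.073 m and angle between weight's own z axis and vertical below 0.06 rad and contact force between the fingers and long_board below 0.1 N and contact force between the fingers and stick_a below 0.1 N and contact force between the fingers and stick_b below 0.1 N and contact force between the fingers and weight below 0.1 N and linear speed of each of long_board, stick_a, stick_b, short_board, weight below 0.02 m/s); the robot touches nothing.
It fails at once if the glue pot, the tape measure or the screwdriver is moved more than 20 mm (distance of any of glue_pot, tape, screwdriver from where it was at the start of the episode above 0.02 m).
It also fails if it takes over 131 s, if anything falls off the work surface, if the arm or the gripper's body presses on something with over 40 N, if the wrist force passes 120 N, or if a joint passes its speed limit or range.

### The arm

A 6-joint arm with a two-finger parallel gripper is mounted at the origin on the work surface. World frame = base frame: x ahead of the robot, y to its left, z up, the work surface at z = 0. Lengths are in mm, angles in rad, forces in N, time in s.
With the tool pointing down it reaches from about 300 to 775 mm from the base axis. Payload 14.6 kg.
Tool frame: the origin (TCP) lies between the finger pads; the fingertips stand manip.tip_reach ahead of it and the grasp point (between the pads) lies 5 mm behind it (manip.tip_reach is the distance from the TCP to the fingertips, in mm); z points along the fingers, y is the line along which they close (so a half turn about z gives the same grasp; the last joint's range is limited). The gripper opens to 94 mm and grips with 3 to 60 N. Pads are 16 mm wide; open, the fingers measure 119 mm over their backs; the gripper's body (75 mm by 177 mm) begins 78 mm behind the grasp point.
Start: joints at [1.177, 0.3, 1.521, -0, 1.321, -0.067], TCP at [176.555, 520.882, 219.446] pointing down, gripper open.
Joint ranges: [-3.03, 3.03], [-0.79, 2.21], [0.23, 2.52], [-1.04, 4.18], [0, 3.07], [-2.55, 2.55]. Speed limits (rad/s): [2.22, 2.22, 2.57, 3.14, 3.14, 3.14].

### API

Orientations are given as [roll, pitch, yaw] about the fixed x, y, z axes, in that order (R = Rz(yaw) Ry(pitch) Rx(roll)).
In Python, from cell import manip gives the robot as it stands. The module is installed in compiled form; this text tells all that it offers.
- The arm moves only by the shell command python3 -m creep 'ROWS' [FORCE]. ROWS is JSON, a list of rows, each a list of 3 entries, a list of its own where there are three numbers: the opening, from -1 (shut) to 1 (fully open), then the shift along the tool's x, y, z in cm, then the turn about the tool's z in units of 5 degrees (1.0 is 5 degrees). In form: [[grip, [tx, ty, tz], roll], ...]. A call has 1 to 12 rows; each row is the pose to reach, as a shift and turn from the pose commanded when the call began, along the tool's axes at that moment; what a row does not reach only later rows make up. A row lasts 1/10 s, in which the tool goes at most 50 mm and 8.59 degrees, less where a joint would pass 70% of its speed; a pose out of reach is approached as far as the arm can. A call with a gripper value outside its range is refused whole. The fingers move at their own pace and stop on an object; FORCE is the grip in N (left out, the last holds). Time passes only in rows, so rows that repeat a pose let the fingers close. It gives the time, the measured TCP pose, the force, the opening and the grip force at its end, in the units of the state.
- manip.read_state(): the state, without advancing time (a new reading comes with each control period).
- manip.camera(name): name is "scene" or "top" or "wrist"; returns the picture (420x560x3 uint8, red, green, blue); there is no depth.
- manip.camera_params(name): a dict with "fovy" (degrees; the focal length in pixels is half the picture's height over the tangent of half this angle, whatever the lens; pixels are square), "cx", "cy" (the principal point, pixels), "origin" and "attitude" of the camera in the world. Camera axes: x right, y down, z forward; pixel columns grow to the right and rows downward; lengths in mm; the calibration is good to about 2 mm. A picture is of the moment at which its call begins: read the wrist's pose just before it. camera_params takes no time and is no camera call; for the wrist camera it gives the pose at the moment of the call.
- manip.sign_off(): hands the job in; it is judged then, once.
The state is a dict: "clock": time; "joints": joint angles; "qd": joint speeds; "effort": joint torques, N m; "eef_pos": TCP position; "eef_rot": TCP orientation; "wrist_force": force on the tool from outside, world axes, zero at the start; "moment": the same for the moment, N m; "finger_gap": finger opening in mm; "finger_force": force on a finger pad.
Only numpy, scipy, OpenCV 4.12 (cv2) and the standard library are available. Lean on these libraries where they do the work, as an engineer would, in place of code of your own. Each camera call takes 0.05 s, during which the arm holds its last target. There are 200 camera calls.

## Working session

There is one attempt and no reset: what is moved stays moved. The work goes in short steps, Python scripts to look and compute and a shell command to move; the robot and the scene stay as the last step left them, time stands still between calls to the robot, and variables do not carry over. Pictures are saved under pics/ and viewed, at most 14 in all, crops included, and the job is handed in when it is done.

```bash
mkdir -p pics; python3 - <<'E'
from cell import manip
import cv2,numpy as np
print(manip.tip_reach, manip.read_state())
for n in ("top","scene"):
    print(n,manip.camera_params(n)); cv2.imwrite(f"pics/{n}0.png",manip.camera(n)[:,:,::-1])
E
```

```text
14.0 {'clock': 0.0, 'joints': array([ 1.17741780e+00,  3.00452975e-01,  1.52162486e+00, -1.30753930e-06,
        1.32072144e+00, -6.66223716e-02]), 'qd': array([ 9.85753265e-04, -6.38606107e-04, -1.38224213e-03,  2.66622803e-05,
        1.21653987e-03,  7.88665352e-04]), 'effort': array([ 2.74908211e-05, -5.31808627e+01, -3.52736020e+01,  7.08492519e-02,
        2.44693703e-02, -7.76912998e-05]), 'eef_pos': array([176.44580617, 520.64352628, 218.87775474]), 'eef_rot': array([-3.14038863e+00, -7.90647056e-05,  2.81483677e+00]), 'wrist_force': array([-0.38213021,  0.11194129,  0.52593518]), 'moment': array([ 0.0068408 , -0.02032962, -0.04343167]), 'finger_force': 0.0, 'finger_gap': 94.09805727591866}
top {'fovy': 50.57220438889116, 'cx': 276.09102722547533, 'cy': 213.50509156029307, 'origin': array([ 496.20139852,  -42.00890346, 1086.69139201]), 'attitude': array([-3.05939318,  0.01372941, -1.58859632])}
scene {'fovy': 44.78511207470408, 'cx': 269.9447246181385, 'cy': 197.84048087846173, 'origin': array([1112.28621727, -475.9920751 ,  985.34421225]), 'attitude': array([-2.51491344,  0.01267134,  0.82404024])}
```

View pics/top0.png

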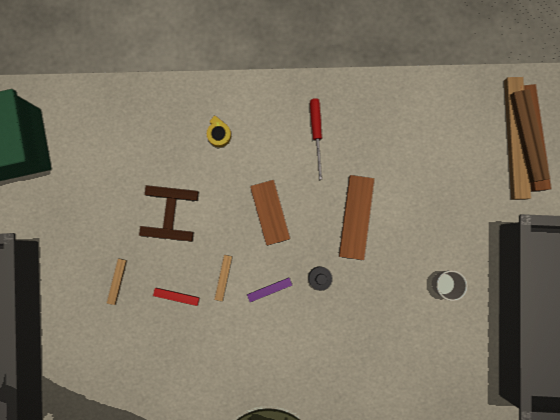

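View pics/scene0.png

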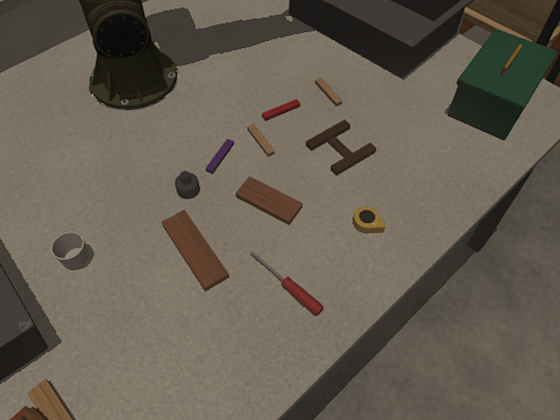

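Top view: the rack is at (169,213). There are two brown boards, (357,218) at about 84 px long and (270,212) at about 63 px long. The weight is at (320,278), the pot at (447,285), the tape at (218,132) and the screwdriver at (317,138).
Stick candidates are (117,282) pale, (224,278) pale, (176,297) red and (270,290) purple. The two pale ones fit "pale wooden". The planks at (525,140) are far bigger than any stick. The longer board (357,218) is long_board.

```bash
cat > h.py <<'E'
from cell import manip
import cv2, numpy as np
from scipy.spatial.transform import Rotation as Ro
def ray(p, uv, h):
    """pixels (N,2) -> world points on plane z=h (mm)"""
    uv=np.asarray(uv,float).reshape(-1,2); f=210/np.tan(np.radians(p["fovy"])/2)
    d=np.c_[(uv[:,0]-p["cx"])/f,(uv[:,1]-p["cy"])/f,np.ones(len(uv))]@Ro.from_euler("xyz",p["attitude"]).as_matrix().T
    return p["origin"]+d*((h-p["origin"][2])/d[:,2])[:,None]
def grab(n,name=None):
    p=manip.camera_params(n); im=np.ascontiguousarray(manip.camera(n)[:,:,::-1])
    if name: cv2.imwrite(f"pics/{name}.png",im)
    return p,im
def mask(im,lo,hi):
    return cv2.inRange(cv2.cvtColor(im,cv2.COLOR_BGR2HSV),lo,hi)
def rects(p,m,h,amin=60,roi=None):
    if roi: k=np.zeros_like(m); k[roi[1]:roi[3],roi[0]:roi[2]]=255; m=m&k
    out=[]
    for c in cv2.findContours(m,cv2.RETR_EXTERNAL,cv2.CHAIN_APPROX_NONE)[0]:
        if cv2.contourArea(c)<amin: continue
        w=ray(p,c,h)[:,:2].astype(np.float32)
        b=cv2.boxPoints(cv2.minAreaRect(w)); e=[b[1]-b[0],b[2]-b[1]]; e.sort(key=np.linalg.norm)
        a=np.degrees(np.arctan2(e[1][1],e[1][0]))%180
        out.append((c.reshape(-1,2).mean(0).round(), b.mean(0).round(1), np.round([np.linalg.norm(x) for x in e],1)[::-1], round(float(a),1)))
    return out
E
python3 - <<'E'
from h import *
p,im=grab("top","t1")
cv2.imwrite("pics/crop1.png",cv2.resize(im[165:315,95:385],None,fx=2.7,fy=2.7,interpolation=cv2.INTER_CUBIC))
hsv=cv2.cvtColor(im,cv2.COLOR_BGR2HSV)
for n,(u,v) in dict(rack=(170,213),long=(357,218),short=(270,212),sa=(117,282),sb=(224,278),wt=(320,278),table=(240,330)).items(): print(n,hsv[v-2:v+3,u-1:u+2].reshape(-1,3).mean(0).round())
E
```

```text
rack [ 11. 167.  65.]
long [ 12. 164. 127.]
short [ 12. 164. 120.]
sa [ 16. 132. 153.]
sb [ 16. 131. 160.]
wt [11. 14. 67.]
table [ 21.  47. 155.]
```

View pics/crop1.png

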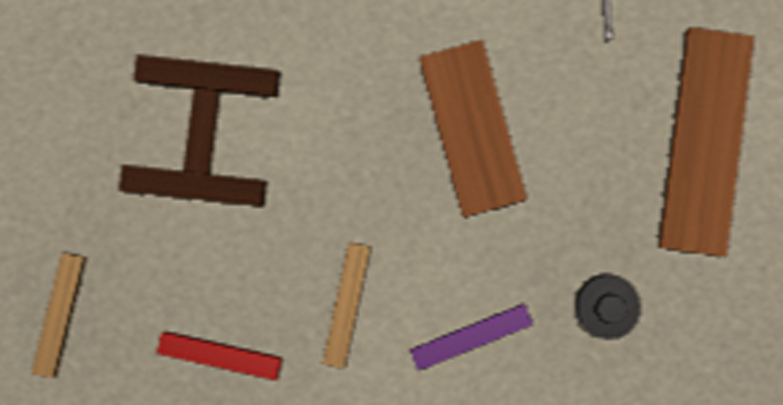

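The crop confirms it: pale sticks at crop (59,315) and (347,305), red and purple decoys between them, the longer board at right, and the rack's bearers near-horizontal in the image.

```bash
cat > meas.py <<'E'
from h import *
p,im=grab("top")
brown=mask(im,(5,130,90),(15,255,255)); pale=mask(im,(12,95,110),(20,165,255)); dark=mask(im,(0,100,20),(15,255,88)); grey=mask(im,(0,0,0),(180,60,90))
print("boards",*rects(p,brown,18,500,(90,160,400,320)),sep="\n")
print("sticks",*rects(p,pale,14,100,(90,160,400,320)),sep="\n")
print("rack",*rects(p,dark,18,150,(120,170,230,250)),sep="\n")
print("weight0",*rects(p,grey,34,300,(290,250,350,310)),sep="\n")
E
python3 meas.py; python3 - <<'E'
from h import *
p,im=grab("top"); d=mask(im,(0,100,20),(15,255,88))
# bearers only: erode away lath (runs along rows) via column-direction split
for r in ((135,180,205,204),(135,226,205,246)): 
    k=np.zeros_like(d); k[r[1]:r[3],r[0]:r[2]]=d[r[1]:r[3],r[0]:r[2]]
    k=cv2.morphologyEx(k,cv2.MORPH_OPEN,np.ones((1,25),np.uint8)); print(rects(p,k,18,100))
E
```

```text
boards
(array([270., 212.]), array([588.5, -13.1], dtype=float32), array([148.5,  58.4], dtype=float32), 14.3)
(array([356., 217.]), array([ 572.9, -222.4], dtype=float32), array([198.1,  57.5], dtype=float32), 170.8)
sticks
(array([116., 282.]), array([428.5, 359. ], dtype=float32), array([108.8,  18.9], dtype=float32), 166.3)
(array([223., 278.]), array([433.3, 101.2], dtype=float32), array([108.9,  19.2], dtype=float32), 167.3)
(array([272., 213.]), array([589.8, -13.5], dtype=float32), array([148.2,  57.8], dtype=float32), 14.6)
(array([359., 217.]), array([ 572.6, -224.3], dtype=float32), array([190.7,  56.6], dtype=float32), 170.7)
rack
(array([168., 213.]), array([591.1, 231.7], dtype=float32), array([129.2, 122.4], dtype=float32), 82.8)
weight0
(array([319., 278.]), array([ 429.6, -128.2], dtype=float32), array([55.8, 53.9], dtype=float32), 178.6)
[(array([171., 193.]), array([639.3, 225.6], dtype=float32), array([127.3,  24.5], dtype=float32), 88.9)]
[(array([166., 233.]), array([541.2, 238.6], dtype=float32), array([128.5,  21.7], dtype=float32), 88.9)]
```

Sizes agree with the description to within one pixel. The rack centre is about (590.5, 232), with its x axis at −7.3° (yaw 172.7°). Next, a small planner that gives shifts in tool axes.

```bash
cat > plan.py <<'E'
import sys; from h import *
def show(X,Y,Z,yaw):
    s=manip.read_state(); R=Ro.from_euler("xyz",s["eef_rot"]).as_matrix()
    d=(np.degrees(s["eef_rot"][2])-yaw+180)%360-180
    print("clock",round(s["clock"],1),"pos",s["eef_pos"].round(1),"yaw",np.degrees(s["eef_rot"][2]).round(1),"gap",round(s["finger_gap"],1),
      "| shift cm",(R.T@(np.array([X,Y,Z])-s["eef_pos"])/10).round(2),"turn",round(d/5,2))
if __name__=="__main__": show(*map(float,sys.argv[1:5]))
E
python3 plan.py 572.9 -222.4 120 170.8
```

```text
clock 0.2 pos [176.5 520.8 219.2] yaw 161.3 gap 93.8 | shift cm [-61.4  -57.66   9.95] turn -1.91
```

```bash
python3 -m creep '[[1,[-15,-14,2],-1],[1,[-30,-28,4],-1.9],[1,[-61.4,-57.7,9.9],-1.9],[1,[-61.4,-57.7,9.9],-1.9],[1,[-61.4,-57.7,9.9],-1.9],[1,[-61.4,-57.7,9.9],-1.9],[1,[-61.4,-57.7,9.9],-1.9],[1,[-61.4,-57.7,9.9],-1.9],[1,[-61.4,-57.7,9.9],-1.9],[1,[-61.4,-57.7,9.9],-1.9],[1,[-61.4,-57.7,9.9],-1.9],[1,[-61.4,-57.7,9.9],-1.9]]' 30; python3 plan.py 572.9 -222.4 120 170.8
```

```text
clock: 1.45
eef_pos: [457.5, -7.1, 150.0]
eef_rot: [3.141, 0.001, 2.98]
wrist_force: [1.1, 1.5, -0.1]
finger_gap: 94.3
finger_force: 0.0
clock 1.4 pos [457.5  -7.1 150. ] yaw 170.8 gap 94.3 | shift cm [-14.84 -19.4    3.01] turn -0.01
```

```bash
python3 -m creep '[[1,[-14.8,-19.4,3],0],[1,[-14.8,-19.4,3],0],[1,[-14.8,-19.4,3],0],[1,[-14.8,-19.4,3],0],[1,[-14.8,-19.4,3],0],[1,[-14.8,-19.4,3],0],[1,[-14.8,-19.4,3],0],[1,[-14.8,-19.4,3],0],[1,[-14.8,-19.4,3],0]]' >/dev/null; python3 plan.py 572.9 -222.4 18 170.8; python3 meas.py | head -3;  python3 - <<'E'
from h import *
grab("wrist","w1")
E
```

```text
clock 2.4 pos [ 571.9 -219.2  120.7] yaw 170.8 gap 94.2 | shift cm [-0.15 -0.3  10.27] turn 0.01
boards
(array([270., 212.]), array([588.4, -13. ], dtype=float32), array([148.4,  57.9], dtype=float32), 14.6)
sticks
```

View pics/w1.png

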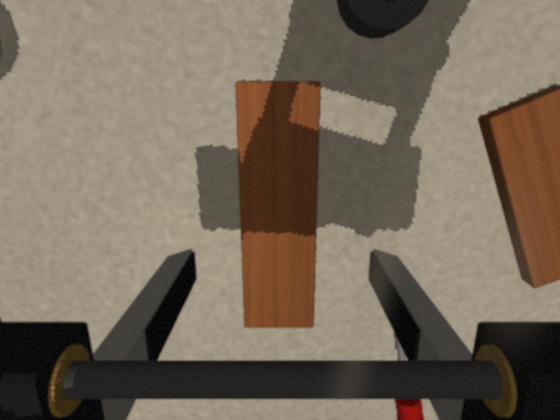

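The wrist view shows the long board centred between the fingers: board axis at column 278, finger mid at 282, and square to them.

```bash
python3 plan.py 572.9 -222.4 18 170.8; python3 -m creep '[[1,[-0.1,0,5],0],[1,[-0.1,0,8],0],[1,[-0.1,0,9],0],[1,[-0.1,0,9],0],[1,[-0.1,0,9],0]]'; python3 plan.py 572.9 -222.4 18 170.8
```

```text
clock 2.5 pos [ 572.  -219.4  120.7] yaw 170.8 gap 94.3 | shift cm [-0.13 -0.28 10.27] turn 0.01
clock: 2.95
eef_pos: [573.7, -220.6, 31.9]
eef_rot: [-3.141, 0.002, 2.981]
wrist_force: [0.4, 0.1, -0.2]
finger_gap: 94.2
finger_force: 0.0
clock 3.0 pos [ 573.7 -220.6   31.9] yaw 170.8 gap 94.2 | shift cm [ 0.06 -0.19  1.39] turn -0.0
```

```bash
python3 -m creep '[[1,[0,-0.2,0.7],0],[1,[0,-0.2,1.3],0],[1,[0,-0.2,1.3],0],[-1,[0,-0.2,1.3],0],[-1,[0,-0.2,1.3],0],[-1,[0,-0.2,1.3],0],[-1,[0,-0.2,1.3],0],[-1,[0,-0.2,1.3],0],[-1,[0,-0.2,1.3],0],[-1,[0,-0.2,1.3],0]]' 30; python3 plan.py 572.9 -222.4 130 170.8
```

```text
clock: 3.95
eef_pos: [572.7, -222.4, 17.2]
eef_rot: [-3.142, 0.0, 2.981]
wrist_force: [-0.8, 1.4, 1.0]
finger_gap: 60.1
finger_force: 30.0
clock 4.0 pos [ 572.7 -222.4   17.2] yaw 170.8 gap 60.1 | shift cm [ -0.03  -0.   -11.28] turn -0.0
```

```bash
python3 -m creep '[[-1,[0,0,-3],0],[-1,[0,0,-7],0],[-1,[0,0,-11],0],[-1,[0,0,-11],0],[-1,[0,0,-11],0]]'; python3 plan.py 590.5 232 128 172.7
```

```text
clock: 4.45
eef_pos: [572.6, -222.3, 127.3]
eef_rot: [-3.141, 0.001, 2.981]
wrist_force: [-0.5, 0.5, -0.8]
finger_gap: 59.8
finger_force: 30.0
clock 4.5 pos [ 572.6 -222.3  127.3] yaw 170.8 gap 59.8 | shift cm [ 5.52 45.13 -0.09] turn -0.38
```

```bash
python3 -m creep '[[-1,[0.3,3,0],-0.1],[-1,[1,7,0],-0.4],[-1,[1.5,11,0],-0.4],[-1,[2,15,0],-0.4],[-1,[2.5,20,0],-0.4],[-1,[3,25,0],-0.4],[-1,[3.6,30,0],-0.4],[-1,[4.2,35,0],-0.4],[-1,[4.8,39,0],-0.4],[-1,[5.2,43,0],-0.4],[-1,[5.5,45.1,0],-0.4],[-1,[5.5,45.1,0],-0.4]]' >/dev/null;python3 -m creep '[[-1,[0,0,0],0],[-1,[0,0,0],0]]'; python3 plan.py 590.5 232 36 172.7;  python3 - <<'E'
from h import *
p,im=grab("wrist","w2"); print(p)
E
```

```text
clock: 5.85
eef_pos: [590.5, 230.4, 126.2]
eef_rot: [-3.141, -0.001, 3.014]
wrist_force: [-0.1, 0.5, -1.1]
finger_gap: 59.6
finger_force: 30.0
clock 5.8 pos [590.5 230.4 126.2] yaw 172.7 gap 59.6 | shift cm [0.   0.17 9.02] turn 0.0
{'fovy': 60.24937720253202, 'cx': 282.0885800406107, 'cy': 210.8437664770359, 'origin': array([505.33473199, 241.34701716, 291.70355673]), 'attitude': array([2.84788402e+00, 1.73047181e-03, 1.44367477e+00])}
```

View pics/w2.png

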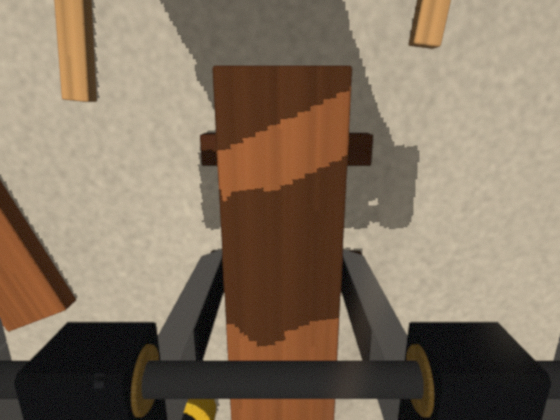

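The board is held square. The near bearer is seen crossing under it, with ends at columns 201 and 372, row 149. I'll check its centre line by ray before lowering.

```bash
python3 - <<'E'
from h import *
p=manip.camera_params("wrist")
w=ray(p,[(201,149),(372,149)],18); print(w.round(1), w.mean(0).round(1))
u=np.radians(-7.3); c=np.array([590.5,232]); d=w.mean(0)[:2]-c; print("rack x,y of near bearer:",d@[np.cos(u),np.sin(u)],d@[-np.sin(u),np.cos(u)])
E
```

```text
[[531.7 176.   18. ]
 [548.1 303.6  18. ]] [539.9 239.8  18. ]
rack x,y of near bearer: -51.17388371112618 1.3055790658463033
```

```bash
python3 -m creep '[[-1,[0,0.15,4],0],[-1,[0,0.15,7],0],[-1,[0,0.15,8],0],[-1,[0,0.15,8],0],[-1,[0,0.15,8],0]]'; python3 plan.py 590.5 232 36 172.7
```

```text
clock: 6.4
eef_pos: [591.6, 233.0, 48.6]
eef_rot: [3.141, 0.002, 3.015]
wrist_force: [0.2, -0.6, -0.6]
finger_gap: 59.9
finger_force: 30.0
clock 6.4 pos [591.6 233.   48.6] yaw 172.7 gap 59.9 | shift cm [ 0.1  -0.11  1.26] turn 0.01
```

```bash
python3 -m creep '[[-1,[0.1,-0.1,0.7],0],[-1,[0.1,-0.1,1.2],0],[-1,[0.1,-0.1,1.3],0],[-1,[0.1,-0.1,1.3],0],[0.85,[0.1,-0.1,1.3],0],[0.85,[0.1,-0.1,1.3],0],[0.85,[0.1,-0.1,1.3],0],[0.85,[0.1,-0.1,1.3],0],[0.85,[0.1,-0.1,1.3],0]]'; python3 -m creep '[[0.85,[0,0,-4],0],[0.85,[0,0,-8],0],[0.85,[0,0,-12],0],[0.85,[0,0,-12],0],[0.85,[0,0,-12],0]]'; python3 plan.py 428.5 359 110 166.3
```

```text
clock: 7.3
eef_pos: [589.7, 232.3, 34.0]
eef_rot: [-3.142, -0.0, 3.016]
wrist_force: [0.2, -0.5, -0.1]
finger_gap: 86.8
finger_force: 0.0
clock: 7.8
eef_pos: [589.8, 232.4, 154.6]
eef_rot: [3.141, 0.001, 3.016]
wrist_force: [0.4, 0.5, -0.5]
finger_gap: 86.9
finger_force: 0.0
clock 7.8 pos [589.8 232.4 154.6] yaw 172.8 gap 86.9 | shift cm [17.6  10.53  4.44] turn 1.3
```

```bash
python3 -m creep '[[0.2,[4,2,1],0.4],[0.2,[8,5,2],1.3],[0.2,[13,8,3],1.3],[0.2,[17.6,10.5,4.4],1.3],[0.2,[17.6,10.5,4.4],1.3],[0.2,[17.6,10.5,4.4],1.3],[0.2,[17.6,10.5,4.4],1.3],[0.2,[17.6,10.5,4.4],1.3]]' >/dev/null; python3 plan.py 428.5 359 17 166.3;  python3 - <<'E'
from h import *
p,im=grab("wrist","w3")
p,im=grab("top","t3")
u=np.radians(-7.3)
for r in rects(p,mask(im,(5,110,60),(15,255,255)),36,500,(100,120,240,300)):
    d=r[1]-[590.5,232]; print(r,"rack xy",d@[np.cos(u),np.sin(u)],d@[-np.sin(u),np.cos(u)])
E
```

```text
clock 8.6 pos [429.5 357.7 110. ] yaw 166.2 gap 56.5 | shift cm [0.12 0.1  9.3 ] turn -0.02
(array([162., 212.]), array([592.4, 245.6], dtype=float32), array([199. ,  89.5], dtype=float32), 172.8) rack xy 0.15654420457478047 13.731196331773495
```

View pics/w3.png

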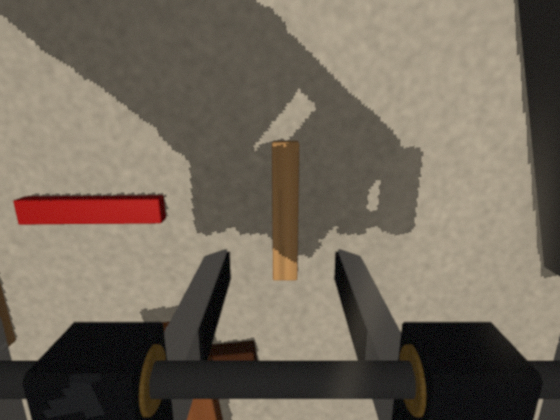

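The wrist view shows the pale stick centred between the fingers (column 285). The red decoy is at (90,210), clear of them.

```bash
python3 -m creep '[[0.2,[0,0.1,4],0],[0.2,[0,0.1,8],0],[0.2,[0,0.1,9.2],0],[0.2,[0,0.1,9.2],0],[0.2,[0,0.1,9.2],0],[-1,[0,0.1,9.2],0],[-1,[0,0.1,9.2],0],[-1,[0,0.1,9.2],0],[-1,[0,0.1,9.2],0],[-1,[0,0.1,9.2],0],[-1,[0,0.1,9.2],0],[-1,[0,0.1,9.2],0]]' 20; python3 plan.py 428.5 359 150 166.3
```

```text
clock: 9.9
eef_pos: [428.6, 359.6, 18.2]
eef_rot: [3.142, 0.0, 2.902]
wrist_force: [-0.4, -0.0, 2.3]
finger_gap: 19.7
finger_force: 20.0
clock 9.9 pos [428.6 359.6  18.2] yaw 166.3 gap 19.7 | shift cm [-1.000e-02 -6.000e-02 -1.318e+01] turn -0.0
```

```bash
python3 - <<'E'
from h import *
p=manip.camera_params("top"); im=cv2.imread("pics/t3.png"); u=np.radians(-7.3)
hsv=cv2.cvtColor(im,cv2.COLOR_BGR2HSV); print(hsv[205:222:4,140:200:4,2])
for lo in (75,85,95):
  for r in rects(p,cv2.morphologyEx(mask(im,(5,110,lo),(15,255,255)),cv2.MORPH_OPEN,np.ones((9,9),np.uint8)),36,500,(100,120,240,300)):
    d=r[1]-[590.5,232]; print(lo,r,"rack xy",d@[np.cos(u),np.sin(u)],d@[-np.sin(u),np.cos(u)])
E
```

```text
[[153 148 151 160 119 112 121 121 124 126  99 167 161 165 162]
 [148 156 151 154 115 113 123 122 126 125  49 165 163 160 163]
 [154 158 154 159 115 111 126 122 129 124  59 163 160 162 161]
 [156 153 160 154 115 114 126 122 130 127  67 162 162 162 161]
 [149 153 156 154 115 117 128 123 131 129  81 162 157 159 165]]
75 (array([167., 213.]), array([590.6, 231.4], dtype=float32), array([199. ,  60.8], dtype=float32), 173.1) rack xy 0.17540476878772243 -0.5824393609004074
85 (array([167., 213.]), array([590.6, 231.8], dtype=float32), array([199. ,  59.9], dtype=float32), 172.9) rack xy 0.12457776203594628 -0.18567250279955247
95 (array([167., 213.]), array([590.5, 231.2], dtype=float32), array([199. ,  58.9], dtype=float32), 172.8) rack xy 0.10165207465149238 -0.793518581093638
```

The long board lies at rack (0.1, −0.5) mm and is square. Now stick 1 goes to the far bearer.

```bash
python3 -m creep '[[-1,[0,0,-4],0],[-1,[0,0,-8],0],[-1,[0,0,-12],0],[-1,[0,0,-13],0],[-1,[0,0,-13],0]]'>/dev/null; python3 plan.py 640.1 225.6 140 82.7
```

```text
clock 10.4 pos [428.9 359.9 149.4] yaw 166.3 gap 20.0 | shift cm [-23.7   -8.04   0.96] turn 16.72
```

```bash
python3 -m creep '[[-1,[-1,-0.5,0],1],[-1,[-3,-1,0],2.5],[-1,[-6,-2,0],4],[-1,[-9,-3,0],5.5],[-1,[-12,-4,0.2],7],[-1,[-15,-5,0.4],8.5],[-1,[-18,-6,0.6],10],[-1,[-20,-7,0.8],11.5],[-1,[-22,-7.5,0.9],13],[-1,[-23.7,-8,0.9],14.5],[-1,[-23.7,-8,0.9],15.8],[-1,[-23.7,-8,0.9],16.7]]'>/dev/null;python3 -m creep '[[-1,[0,0,0],0],[-1,[0,0,0],0],[-1,[0,0,0],0]]'; python3 plan.py 640.1 225.6 54 82.7
```

```text
clock: 11.9
eef_pos: [639.5, 225.6, 138.2]
eef_rot: [-3.141, 0.0, 1.447]
wrist_force: [-0.1, 0.8, -0.9]
finger_gap: 19.6
finger_force: 20.0
clock 11.9 pos [639.5 225.6 138.2] yaw 82.9 gap 19.6 | shift cm [0.01 0.07 8.42] turn 0.04
```

```bash
python3 -m creep '[[-1,[0,0,3],0],[-1,[0,0,6],0],[-1,[0,0,7.4],0],[-1,[0,0,7.4],0],[-1,[0,0,7.4],0],[-1,[0,0,7.4],0]]'; python3 plan.py 640.1 225.6 54.2 82.7
```

```text
clock: 12.5
eef_pos: [640.5, 225.8, 66.9]
eef_rot: [3.139, -0.001, 1.445]
wrist_force: [-0.1, -0.4, -0.0]
finger_gap: 19.6
finger_force: 20.0
clock 12.5 pos [640.5 225.8  66.9] yaw 82.8 gap 19.6 | shift cm [-0.03 -0.04  1.27] turn 0.02
```

```bash
python3 -m creep '[[-1,[0,0,0.6],0],[-1,[0,0,1.1],0],[-1,[0,0,1.2],0],[-1,[0,0,1.2],0],[-1,[0,0,1.2],0],[0,[0,0,1.2],0],[0,[0,0,1.2],0],[0,[0,0,1.2],0],[0,[0,0,1.2],0]]'; python3 -m creep '[[0,[0,0,-4],0],[0,[0,0,-8],0],[0,[0,0,-10],0],[0,[0,0,-10],0]]'; python3 plan.py 433.3 101.2 110 167.3
```

```text
clock: 13.4
eef_pos: [639.7, 225.5, 52.9]
eef_rot: [-3.141, 0.0, 1.445]
wrist_force: [0.6, 0.2, -0.7]
finger_gap: 46.1
finger_force: 0.0
clock: 13.8
eef_pos: [640.9, 225.9, 156.6]
eef_rot: [3.136, -0.002, 1.445]
wrist_force: [-0.1, -0.5, -0.2]
finger_gap: 47.3
finger_force: 0.0
clock 13.8 pos [640.9 225.9 156.6] yaw 82.8 gap 47.3 | shift cm [-15.   -19.05   4.53] turn -16.9
```

```bash
python3 -m creep '[[0.2,[-2,-2,0],-1.5],[0.2,[-4,-5,1],-3],[0.2,[-7,-9,2],-4.5],[0.2,[-11,-13,3],-6],[0.2,[-14,-17,4],-7.5],[0.2,[-15,-19,4.5],-9],[0.2,[-15,-19,4.5],-10.5],[0.2,[-15,-19,4.5],-12],[0.2,[-15,-19,4.5],-13.5],[0.2,[-15,-19,4.5],-15],[0.2,[-15,-19,4.5],-16.9],[0.2,[-15,-19,4.5],-16.9]]'>/dev/null;python3 -m creep '[[0.2,[0,0,0],0],[0.2,[0,0,0],0],[0.2,[0,0,0],0]]'; python3 plan.py 433.3 101.2 17 167.3;python3 - <<'E'
from h import *
p,im=grab("wrist","w4")
p,im=grab("top","t4")
u=np.radians(-7.3)
cv2.imwrite("pics/t4c.png",cv2.resize(im[160:310,90:300],None,fx=3,fy=3))
for r in rects(p,mask(im,(12,95,110),(20,165,255)),50,80,(130,170,210,250)):
    d=r[1]-[590.5,232]; print(r,"rack xy",d@[np.cos(u),np.sin(u)],d@[-np.sin(u),np.cos(u)])
E
```

```text
clock: 15.3
eef_pos: [432.3, 100.7, 107.9]
eef_rot: [-3.141, -0.0, 2.917]
wrist_force: [0.8, 0.5, 0.5]
finger_gap: 56.2
finger_force: 0.0
clock 15.3 pos [432.3 100.7 107.9] yaw 167.2 gap 56.2 | shift cm [-0.09  0.07  9.09] turn -0.03
(array([163., 221.]), array([564.2, 231.5], dtype=float32), array([126. ,  57.9], dtype=float32), 173.5) rack xy -26.023279427730646 -3.837744876428885
(array([168., 186.]), array([656.6, 223.3], dtype=float32), array([109.2,  51.7], dtype=float32), 82.5) rack xy 66.66966014608938 -0.23051109712567275
```

View pics/w4.png

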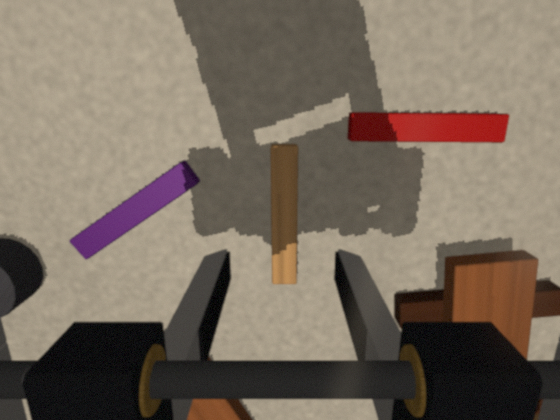

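The second pale stick is centred between the fingers (column 284). Purple at (135,210) and red at (428,127) are clear of them.

```bash
python3 -m creep '[[0.2,[0,0.05,4],0],[0.2,[0,0.05,8],0],[0.2,[0,0.05,9],0],[0.2,[0,0.05,9],0],[0.2,[0,0.05,9],0],[-1,[0,0.05,9],0],[-1,[0,0.05,9],0],[-1,[0,0.05,9],0],[-1,[0,0.05,9],0],[-1,[0,0.05,9],0],[-1,[0,0.05,9],0],[-1,[0,0.05,9],0]]' 20; python3 plan.py 433.3 101.2 150 167.3;  python3 -m creep '[[-1,[0,0,-4],0],[-1,[0,0,-8],0],[-1,[0,0,-12],0],[-1,[0,0,-13],0],[-1,[0,0,-13],0]]'>/dev/null; python3 plan.py 540.9 238.4 140 82.7; python3 - <<'E'
from h import *
p=manip.camera_params("top"); im=cv2.imread("pics/t4.png"); u=np.radians(-7.3)
for lo in (138,145,150):
  for r in rects(p,mask(im,(13,95,lo),(20,165,255)),50,80,(130,170,210,250)):
    d=r[1]-[590.5,232]; print(lo,r,"rack xy",d@[np.cos(u),np.sin(u)],d@[-np.sin(u),np.cos(u)])
E
```

```text
clock: 16.6
eef_pos: [432.6, 101.2, 18.3]
eef_rot: [3.142, 0.0, 2.919]
wrist_force: [-2.2, -0.3, 4.7]
finger_gap: 19.9
finger_force: 20.0
clock 16.6 pos [432.6 101.2  18.3] yaw 167.3 gap 19.9 | shift cm [ -0.07   0.02 -13.17] turn -0.01
clock 17.1 pos [433.1 101.2 149.1] yaw 167.3 gap 19.4 | shift cm [-7.5  15.75  0.94] turn 16.92
138 (array([168., 191.]), array([640.6, 225.6], dtype=float32), array([108.6,  18.9], dtype=float32), 82.5) rack xy 50.50710007709539 0.017815410231403206
145 (array([167., 191.]), array([640.6, 225.6], dtype=float32), array([108.6,  18.5], dtype=float32), 82.7) rack xy 50.50710007709539 0.017815410231403206
150 (array([167., 191.]), array([640.5, 226.1], dtype=float32), array([107.7,  18.2], dtype=float32), 82.7) rack xy 50.34440254470863 0.5010592728295782
```

Stick 1 is at rack (50.5, 0). Now stick 2 goes to the near bearer.

```bash
python3 -m creep '[[-1,[-0.5,1,0],1],[-1,[-1,2,0],2.5],[-1,[-2,4,0],4],[-1,[-3,6,0],5.5],[-1,[-4,8,0.2],7],[-1,[-5,10,0.4],8.5],[-1,[-6,12,0.6],10],[-1,[-6.5,14,0.8],11.5],[-1,[-7,15,0.9],13],[-1,[-7.5,15.7,0.9],14.5],[-1,[-7.5,15.7,0.9],16],[-1,[-7.5,15.7,0.9],16.9]]'>/dev/null;python3 -m creep '[[-1,[0,0,0],0],[-1,[0,0,0],0],[-1,[0,0,2],0],[-1,[0,0,4],0],[-1,[0,0,6],0],[-1,[0,0,7.2],0],[-1,[0,0,7.2],0],[-1,[0,0,7.2],0]]'; python3 plan.py 540.9 238.4 54.3 82.7
```

```text
clock: 19.1
eef_pos: [540.5, 237.8, 67.5]
eef_rot: [3.141, -0.0, 1.445]
wrist_force: [0.9, -0.3, -0.2]
finger_gap: 19.8
finger_force: 20.0
clock 19.1 pos [540.5 237.8  67.5] yaw 82.8 gap 19.8 | shift cm [0.06 0.03 1.32] turn 0.02
```

```bash
python3 -m creep '[[-1,[0,0,0.6],0],[-1,[0,0,1.1],0],[-1,[0,0,1.3],0],[-1,[0,0,1.3],0],[-1,[0,0,1.3],0],[0,[0,0,1.3],0],[0,[0,0,1.3],0],[0,[0,0,1.3],0],[0,[0,0,1.3],0]]'; python3 -m creep '[[0,[0,0,-4],0],[0,[0,0,-8],0],[0,[0,0,-10],0],[0,[0,0,-10],0]]'; python3 plan.py 588.5 -13.1 120 194.4
```

```text
clock: 20.0
eef_pos: [540.2, 237.8, 54.0]
eef_rot: [-3.142, 0.0, 1.445]
wrist_force: [0.5, 0.2, 0.1]
finger_gap: 45.8
finger_force: 0.0
clock: 20.4
eef_pos: [541.4, 238.2, 157.3]
eef_rot: [3.137, -0.002, 1.445]
wrist_force: [0.5, 0.4, -0.3]
finger_gap: 47.1
finger_force: 0.0
clock 20.4 pos [541.4 238.2 157.3] yaw 82.8 gap 47.1 | shift cm [-24.35   7.81   3.71] turn -22.32
```

```bash
python3 -m creep '[[1,[-2,1,0],-1.7],[1,[-5,2,0],-3.4],[1,[-9,3,0],-5],[1,[-13,4.5,1],-6.7],[1,[-17,6,2],-8.4],[1,[-21,7,3],-10],[1,[-24.4,7.8,3.7],-11.7],[1,[-24.4,7.8,3.7],-13.4],[1,[-24.4,7.8,3.7],-15],[1,[-24.4,7.8,3.7],-16.7],[1,[-24.4,7.8,3.7],-18.4],[1,[-24.4,7.8,3.7],-20]]'>/dev/null;python3 -m creep '[[1,[0,0,0],-1.6],[1,[0,0,0],-2.3],[1,[0,0,0],-2.3],[1,[0,0,0],-2.3]]'; python3 plan.py 588.5 -13.1 18 194.4;python3 - <<'E'
from h import *
p,im=grab("wrist","w5")
p,im=grab("top","t5")
u=np.radians(-7.3)
for r in rects(p,mask(im,(13,95,138),(20,165,255)),50,80,(130,170,210,255)):
    d=r[1]-[590.5,232]; print(r,"rack xy",d@[np.cos(u),np.sin(u)],d@[-np.sin(u),np.cos(u)])
E
```

```text
clock: 22.0
eef_pos: [586.6, -14.0, 116.2]
eef_rot: [3.141, -0.001, -2.895]
wrist_force: [0.2, 0.4, 0.4]
finger_gap: 94.3
finger_force: 0.0
clock 22.0 pos [586.6 -14.  116.2] yaw -165.8 gap 94.3 | shift cm [-0.22  0.04  9.82] turn -0.05
(array([163., 233.]), array([541. , 237.7], dtype=float32), array([109.7,  18.8], dtype=float32), 82.4) rack xy -49.823042789463756 -0.6359028300252945
(array([168., 191.]), array([640.6, 225.6], dtype=float32), array([108.6,  18.9], dtype=float32), 82.5) rack xy 50.50710007709539 0.017815410231403206
```

View pics/w5.png

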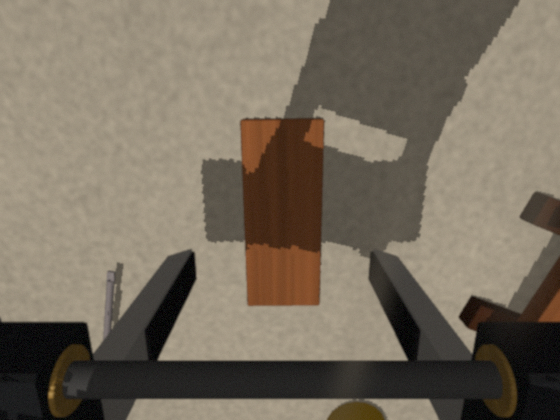

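Both sticks are placed, at rack (−49.8, −0.6) and (50.5, 0). In the wrist view the short board is centred between the open fingers (column 283) with nothing in the way.

```bash
python3 -m creep '[[1,[-0.1,0,4],0],[1,[-0.1,0,8],0],[1,[-0.1,0,9.7],0],[1,[-0.1,0,9.7],0],[1,[-0.1,0,9.7],0],[-1,[-0.1,0,9.7],0],[-1,[-0.1,0,9.7],0],[-1,[-0.1,0,9.7],0],[-1,[-0.1,0,9.7],0],[-1,[-0.1,0,9.7],0],[-1,[-0.1,0,9.7],0],[-1,[-0.1,0,9.7],0]]' 30; python3 plan.py 588.5 -13.1 150 194.4;  python3 -m creep '[[-1,[0,0,-4],0],[-1,[0,0,-8],0],[-1,[0,0,-12],0],[-1,[0,0,-13],0],[-1,[0,0,-13],0]]'>/dev/null; python3 plan.py 590.5 232 150 172.7
```

```text
clock: 23.3
eef_pos: [588.0, -13.8, 20.4]
eef_rot: [-3.142, 0.0, -2.892]
wrist_force: [-1.7, 0.8, 4.6]
finger_gap: 59.5
finger_force: 30.0
clock 23.3 pos [588.  -13.8  20.4] yaw -165.7 gap 59.5 | shift cm [ -0.07   0.06 -12.96] turn -0.03
clock 23.8 pos [588.4 -13.9 151.1] yaw -165.7 gap 59.4 | shift cm [-6.27 23.77  0.11] turn 4.32
```

```bash
python3 -m creep '[[-1,[-0.5,2,0],0.5],[-1,[-1,5,0],1.5],[-1,[-2.5,9,0],2.5],[-1,[-3.5,13,0],3.5],[-1,[-5,17,0],4.3],[-1,[-5.8,21,0],4.3],[-1,[-6.3,23.8,0],4.3],[-1,[-6.3,23.8,0],4.3],[-1,[-6.3,23.8,2],4.3],[-1,[-6.3,23.8,4],4.3],[-1,[-6.3,23.8,6.2],4.3],[-1,[-6.3,23.8,6.2],4.3]]'>/dev/null;python3 -m creep '[[-1,[0,0,0],0],[-1,[0,0,0],0]]'; python3 plan.py 590.5 232 70.4 172.7
```

```text
clock: 25.2
eef_pos: [590.7, 232.1, 88.9]
eef_rot: [3.141, 0.001, 3.015]
wrist_force: [-0.2, -0.9, -1.1]
finger_gap: 59.7
finger_force: 30.0
clock 25.2 pos [590.7 232.1  88.9] yaw 172.8 gap 59.7 | shift cm [ 0.02 -0.01  1.85] turn 0.01
```

```bash
python3 -m creep '[[-1,[0,0,0.8],0],[-1,[0,0,1.4],0],[-1,[0,0,1.8],0],[-1,[0,0,1.8],0],[-1,[0,0,1.8],0]]'; python3 -m creep '[[0.85,[0,0,0],0],[0.85,[0,0,0],0],[0.85,[0,0,0],0],[0.85,[0,0,0],0],[0.85,[0,0,-4],0],[0.85,[0,0,-8],0],[0.85,[0,0,-10],0],[0.85,[0,0,-10],0]]'; python3 plan.py 429.6 -128.2 150 172.7
```

```text
clock: 25.7
eef_pos: [590.3, 232.3, 70.2]
eef_rot: [-3.142, 0.0, 3.016]
wrist_force: [-0.7, -0.7, 2.5]
finger_gap: 59.9
finger_force: 30.0
clock: 26.5
eef_pos: [591.4, 232.7, 173.5]
eef_rot: [3.139, 0.005, 3.016]
wrist_force: [0.1, 0.0, -0.3]
finger_gap: 87.0
finger_force: 0.0
clock 26.5 pos [591.4 232.7 173.5] yaw 172.8 gap 87.0 | shift cm [ 11.52 -37.85   2.21] turn 0.02
```

```bash
python3 -m creep '[[0.4,[1,-3,0],0],[0.4,[2,-7,0],0],[0.4,[3.5,-12,0],0],[0.4,[5,-17,0],0],[0.4,[6.5,-22,0.5],0],[0.4,[8,-27,1],0],[0.4,[9.8,-32,1.5],0],[0.4,[11,-36,2],0],[0.4,[11.5,-37.8,2.2],0],[0.4,[11.5,-37.8,2.2],0],[0.4,[11.5,-37.8,2.2],0],[0.4,[11.5,-37.8,2.2],0]]'; python3 - <<'E'
from h import *
p,im=grab("wrist","w6")
p,im=grab("top","t6")
u=np.radians(-7.3)
for r in rects(p,cv2.morphologyEx(mask(im,(5,120,85),(15,255,255)),cv2.MORPH_OPEN,np.ones((9,9),np.uint8)),68,500,(120,150,220,270)):
    d=r[1]-[590.5,232]; print(r,"rack xy",d@[np.cos(u),np.sin(u)],d@[-np.sin(u),np.cos(u)])
cv2.imwrite("pics/t6c.png",cv2.resize(im[170:260,110:220],None,fx=5,fy=5,interpolation=cv2.INTER_CUBIC))
E
```

```text
clock: 27.7
eef_pos: [428.9, -127.5, 147.7]
eef_rot: [3.141, -0.0, 3.016]
wrist_force: [-0.1, 0.1, -0.5]
finger_gap: 65.7
finger_force: 0.0
(array([164., 217.]), array([588.4, 229.1], dtype=float32), array([192.7,  67.8], dtype=float32), 172.2) rack xy -1.7144675238630551 -3.1433204053673975
```

View pics/w6.png

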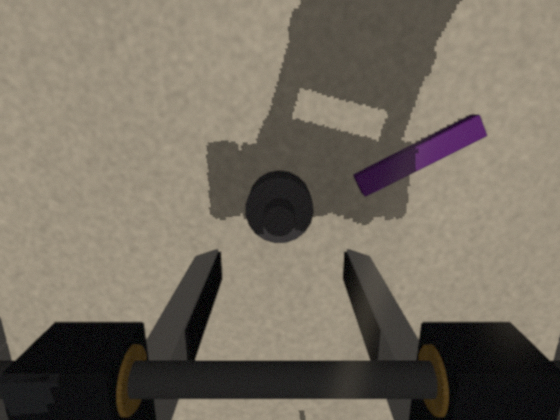

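View pics/t6c.png

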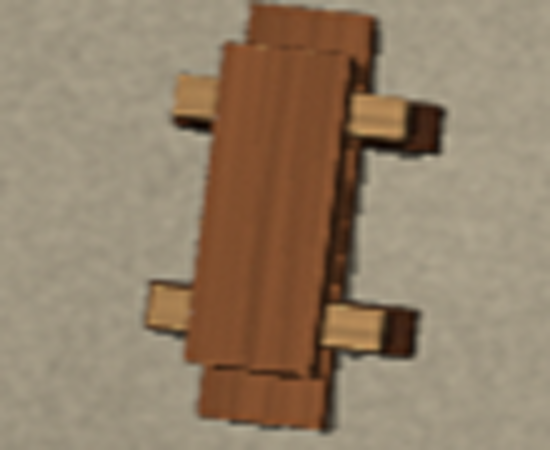

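The stack looks square. In the crop the short board's corners are (222,43), (352,55), (312,375) and (186,360). In the wrist view the weight's knob top is at about (279,219), between the fingers.

```bash
python3 - <<'E'
from h import *
u=np.radians(-7.3); p=manip.camera_params("top")
w=ray(p,np.array([(222,43),(352,55),(312,375),(186,360)])/5+[110,170],68)[:,:2]
print("short",w.round(1).tolist(),w.mean(0), "ang",np.degrees(np.arctan2(*(w[0]+w[1]-w[2]-w[3])[::-1])))
d=w.mean(0)-[590.5,232]; print("rack xy",d@[np.cos(u),np.sin(u)],d@[-np.sin(u),np.cos(u)])
im=cv2.imread("pics/w6.png"); q=manip.camera_params("wrist")
print("knob",ray(q,(279,219),60))
k=mask(im,(0,0,0),(180,255,60)); 
h=im[160:250,230:330]; print(cv2.cvtColor(h,cv2.COLOR_BGR2GRAY)[::6,::5])
E
python3 plan.py 429.6 -128.2 60 172.7
```

```text
short [[667.1, 251.7], [660.2, 191.2], [512.4, 209.6], [520.3, 267.6]] [590.01225816 230.02694534] ang -6.642761192989282
rack xy -0.23308300351631656 -2.0190366738609864
knob [[ 425.86022587 -129.56961964   60.        ]]
[[ 79  83  79  80  78  76  83  81  82  82  82  79  77  80  81  83  84  83
   81  80]
 [ 78  86  84  79  82  78  83  86  81  81  82  76  78  77  83  85  78  80
   78  81]
 [ 80  80  81  80  81  78  79  74  36  20  23  28  54  74  84  85  83  82
   83  83]
 [ 77  79  82  79  78  80  27  19  28  28  29  25  31  20  62  82  83  80
   78  82]
 [ 81  84  81  77  83  24  30  31  34  33  31  33  34  27  25  41  78  82
   81  77]
 [ 84  84  86  82  56  27  29  35  31  33  30  33  29  28  32  30  81  82
   78  79]
 [ 81  84  81  77  34  31  26  35  32  34  31  32  28  31  34  29  45  80
   83  85]
 [ 77  79  84  67  32  31  29  30  21  21  24  24  24  31  33  31  29  82
   81  80]
 [ 79  79  80  58  30  29  37  26  30  29  31  30  20  29  29  36  29  78
   77  80]
 [ 80  82 116  52  32  29  31  27  32  31  27  30  31  27  32  29  26  79
   82  94]
 [139 146 149 143  31  32  27  27  31  33  30  28  29  28  26  32  48 151
  146 148]
 [143 147 140 146  69  30  25  30  30  21  30  29  30  29  32  26 133 145
  145 149]
 [150 147 146 150 144  48  29  55  33  26  31  31  50  54  50 119 144 145
  144 150]
 [149 147 145 144 141 145 129  59  56  57  56  57  53  73 142 146 145 144
  148 150]
 [150 148 146 141 151 145 140 139 147 138 138 139 149 150 150 151 151 152
  146 143]]
clock 27.8 pos [ 429.  -127.4  147.9] yaw 172.9 gap 65.9 | shift cm [-0.08 -0.08  8.79] turn 0.03
```

```bash
python3 -m creep '[[0.4,[0.1,-0.1,3],0],[0.4,[0.1,-0.1,6],0],[0.4,[0.1,-0.1,8],0],[0.4,[0.1,-0.1,8],0],[0.4,[0.1,-0.1,8],0],[0.4,[0.1,-0.1,8],0]]'; python3 plan.py 427.8 -128.8 53 172.7
```

```text
clock: 28.4
eef_pos: [428.3, -129.1, 69.3]
eef_rot: [-3.141, 0.002, 3.016]
wrist_force: [-0.5, -0.0, 0.8]
finger_gap: 65.6
finger_force: 0.0
clock 28.4 pos [ 428.3 -129.1   69.3] yaw 172.8 gap 65.6 | shift cm [0.06 0.02 1.63] turn 0.02
```

```bash
python3 -m creep '[[0.4,[0,0,0.8],0],[0.4,[0,0,1.5],0],[0.4,[0,0,1.5],0],[0.4,[0,0,1.5],0],[-1,[0,0,1.5],0],[-1,[0,0,1.5],0],[-1,[0,0,1.5],0],[-1,[0,0,1.5],0],[-1,[0,0,1.5],0],[-1,[0,0,1.5],0],[-1,[0,0,1.5],0],[-1,[0,0,1.5],0]]' 45; python3 plan.py 428 -129 150 172.7
```

```text
clock: 29.6
eef_pos: [427.6, -129.1, 53.1]
eef_rot: [-3.141, 0.0, 3.015]
wrist_force: [-0.6, -0.9, -0.4]
finger_gap: 23.5
finger_force: 45.0
clock 29.6 pos [ 427.6 -129.1   53.1] yaw 172.8 gap 23.5 | shift cm [-0.04  0.02 -9.69] turn 0.01
```

```bash
python3 -m creep '[[-1,[0,0,-2],0],[-1,[0,0,-5],0],[-1,[0,0,-9],0],[-1,[0,0,-13],0],[-1,[0,0,-15],0],[-1,[0,0,-15],0],[-1,[0,0,-15],0]]'; python3 plan.py 590.2 230.8 200 172.7
```

```text
clock: 30.3
eef_pos: [427.0, -128.8, 201.7]
eef_rot: [3.141, -0.002, 3.015]
wrist_force: [0.2, 0.7, -6.2]
finger_gap: 22.9
finger_force: 44.9
clock 30.3 pos [ 427.  -128.8  201.7] yaw 172.8 gap 22.9 | shift cm [-11.67  37.73   0.17] turn 0.02
```

```bash
python3 -m creep '[[-1,[-0.6,2,0],0],[-1,[-1.6,5,0],0],[-1,[-2.8,9,0],0],[-1,[-4,13,0],0],[-1,[-5.3,17,0],0],[-1,[-6.5,21,0],0],[-1,[-7.7,25,0],0],[-1,[-9,29,0],0],[-1,[-10.2,33,0],0],[-1,[-11.1,36,0],0],[-1,[-11.7,37.7,0],0],[-1,[-11.7,37.7,0],0]]'>/dev/null;python3 -m creep '[[-1,[0,0,0],0],[-1,[0,0,2],0],[-1,[0,0,4],0],[-1,[0,0,6],0],[-1,[0,0,6.3],0],[-1,[0,0,6.3],0],[-1,[0,0,6.3],0]]'; python3 plan.py 590.2 230.8 121.2 172.7; python3 - <<'E'
from h import *
grab("wrist","w7")
E
```

```text
clock: 32.2
eef_pos: [591.4, 229.9, 141.2]
eef_rot: [3.141, 0.001, 3.015]
wrist_force: [1.0, -0.6, -4.5]
finger_gap: 23.3
finger_force: 44.9
clock 32.2 pos [591.4 229.9 141.2] yaw 172.7 gap 23.3 | shift cm [0.13 0.07 1.99] turn 0.01
```

View pics/w7.png

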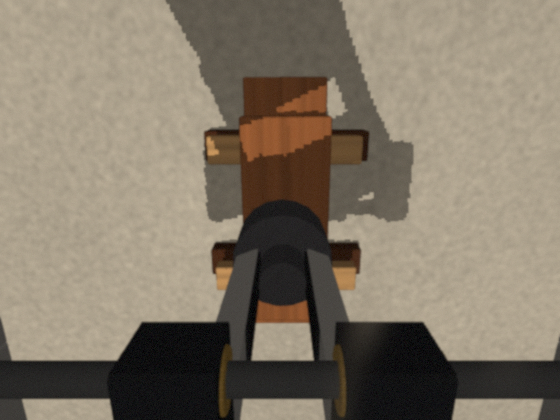

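The held weight is upright and sits over the short board (weight column 283, board column 285). I'll lower it gently.

```bash
python3 -m creep '[[-1,[0.1,0.1,0.7],0],[-1,[0.1,0.1,1.3],0],[-1,[0.1,0.1,1.7],0],[-1,[0.1,0.1,1.85],0],[-1,[0.1,0.1,1.85],0],[-1,[0.1,0.1,1.85],0]]'; python3 plan.py 590.2 230.8 121.1 172.7
```

```text
clock: 32.85
eef_pos: [590.2, 231.4, 121.6]
eef_rot: [3.142, 0.0, 3.016]
wrist_force: [0.4, 0.4, -5.1]
finger_gap: 23.3
finger_force: 44.9
clock 32.9 pos [590.2 231.4 121.6] yaw 172.8 gap 23.3 | shift cm [-0.   -0.06  0.05] turn 0.02
```

```bash
python3 -m creep '[[-1,[0,0,0.05],0],[-1,[0,0,0.1],0],[-1,[0,0,0.1],0]]'; python3 -m creep '[[0,[0,0,0],0],[0,[0,0,0],0],[0,[0,0,0],0],[0,[0,0,0],0],[0,[0,0,0],0]]'; python3 -m creep '[[0,[0,0,-2],0],[0,[0,0,-6],0],[0,[0,0,-10],0],[0,[0,0,-10],0],[0,[12,0,-10],0],[0,[12,-15,-10],0],[0,[12,-22,-10],0],[0,[12,-25,-10],0],[0,[12,-25,-10],0],[0,[12,-25,-10],0],[0,[12,-25,-10],0],[0,[12,-25,-10],0]]'; python3 - <<'E'
from h import *
p,im=grab("top","t8"); q,im2=grab("scene")
a=cv2.resize(im[165:265,100:220],(480,400),interpolation=cv2.INTER_CUBIC); b=cv2.resize(im2[90:200,275:405],(320,271),interpolation=cv2.INTER_CUBIC)
c=np.zeros((400,800,3),np.uint8); c[:,:480]=a; c[:271,480:]=b; cv2.imwrite("pics/fin.png",c)
E
```

```text
clock: 33.15
eef_pos: [590.3, 231.4, 121.2]
eef_rot: [3.141, 0.001, 3.016]
wrist_force: [-2.8, -0.7, 1.4]
finger_gap: 23.5
finger_force: 45.0
clock: 33.65
eef_pos: [590.2, 231.4, 120.6]
eef_rot: [3.142, 0.0, 3.016]
wrist_force: [-0.6, 0.3, -0.1]
finger_gap: 47.0
finger_force: 0.0
clock: 34.85
eef_pos: [439.4, -2.6, 220.6]
eef_rot: [3.142, 0.0, 3.013]
wrist_force: [0.3, -0.3, -0.5]
finger_gap: 46.7
finger_force: 0.0
```

View pics/fin.png

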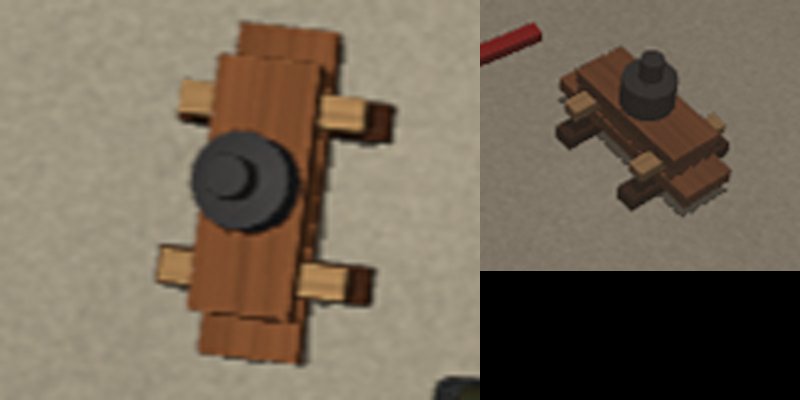

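The weight stands upright on the short board, with its disc top centred at crop (245,181). The board corners are (218,55), (322,66), (295,322) and (190,308). One check of the offset, then hand in.

```bash
python3 - <<'E'
from h import *
p=manip.camera_params("top"); f=lambda a,h: ray(p,np.array(a)/4+[100,165],h)[:,:2].mean(0)
b=f([(218,55),(322,66),(295,322),(190,308)],68); w=f([(245,181)],102); k=f([(230,175)],128)
print(b,w,k,np.linalg.norm(w-b))
s=manip.read_state(); print(s["clock"],np.abs(s["qd"]).max())
if np.linalg.norm(w-b)<9: print(manip.sign_off())
E
```

```text
[589.32601529 228.96036117] [589.7027733  226.24987614] [590.66452747 227.35913814] 2.7365444850968297
34.95 0.021035252882895438
the job is handed in; nothing more can be done
None
```

The drying stack is built and handed in at about 35 s: by the camera, boards and sticks are within about 3 mm of their targets and square, and the weight is upright about 3 mm from the short board's centre. No move went near the pot, tape or screwdriver, and the hand-in gave no verdict.

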